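Proof-pull the spring clips and scrap the weak one

ROBOT

A 7-joint arm with a two-finger parallel gripper is mounted at the origin on the work surface; the furniture and walls round the work are solid. World frame = base frame: x ahead of the robot, y to its left, z up, the work surface at z = 0. Lengths are in mm, angles in rad, forces in N, time in s.
With the tool pointing down it reaches from about 400 to 850 mm from the base axis. Payload 4.5 kg.
Tool frame: the origin (TCP) lies at the very end of the fingers, on their centre line; the grasp point (between the pads) lies 19 mm behind it; x points along the fingers, y is the direction in which the jaws open and shut, and the axes are right-handed (so a half turn about x gives the same grasp; the last joint's range is limited). The gripper opens to 88 mm and grips with 3 to 60 N. Pads are 18 mm wide; open, the fingers measure 123 mm over their backs; the gripper's body (75 mm by 187 mm) begins 45 mm behind the grasp point.
Start: joints at [1.145, 0.689, -0.195, 1.565, 0.157, 0.902, -0.215], TCP at [277.388, -560.101, 200.443] pointing down, gripper open.
Joint ranges: [-3.01, 3.01], [-0.46, 2.08], [-1.47, 1.51], [0.13, 2.56], [-1, 4.14], [0.04, 2.09], [-2.66, 2.66]. Speed limits (rad/s): [2.57, 2.57, 3.14, 3.14, 3.14, 3.14, 3.14].

INTERFACE

Orientations are given as a rotation vector (axis times angle).
In Python, from workcell import r gives the robot as it stands. Calls block until the motion is done:
- r.move_to(position, orientation): joint-space move of the TCP to a pose.
- r.move_linear(position, attitude=None, velocity=150): straight line of the TCP; attitude=None keeps the orientation; velocity is the mean speed in mm/s.
- r.move_j(angles): joint-space move.
- r.gripper_to(opening): opening from 0.0 (shut) to 1.0 (fully open); the grip force is fixed at half the most; returns when the fingers have stopped.
- r.wait(seconds).
- r.solve_ik(position, orientation): joint angles nearest the present ones, or None.
- r.capture(name): name is "scene" or "top" or "wrist"; returns (picture, depth): 400x640x3 uint8, red, green, blue; 400x640 float32, mm along the optical axis (not along the pixel's ray), 0 where there is no reading.
- r.camera_params(name): a dict with "camera_matrix" (3x3 intrinsics, pixels), "world_from_camera" (4x4, takes a point from camera to world coordinates). Camera axes: x right, y up, looking along -z (the intrinsics and any distortion apply to the point x, -y, -z); pixel columns grow to the right and rows downward; lengths in mm; the calibration is good to about 2 mm. A picture is of the moment at which its call begins: read the wrist's pose just before it. camera_params takes no time and is no camera call; for the wrist camera it gives the pose at the moment of the call.
A pose or a line that the arm cannot do raises r.PlanningError and nothing moves.
- r.finish_job(): hands the job in, once; it reports no verdict.
Readings, each from a call of its own:
- r.get_t(): time.
- r.get_joint_positions(): joint angles.
- r.get_joint_velocities(): joint speeds.
- r.get_joint_efforts(): joint torques, N m.
- r.get_position(): TCP position.
- r.get_tcp_rot(): TCP orientation.
- r.get_ft_force(): force on the tool from outside, world axes, zero at the start.
- r.get_moment(): the same for the moment, N m.
- r.get_finger_gap(): opening from 0.0 (shut) to 1.0 (fully open).
Only numpy, scipy, OpenCV 4.12 (cv2) and the standard library are available. Lean on these libraries where they do the work, as an engineer would, in place of code of your own. Each camera call takes 0.05 s, during which the arm holds its last target. There are 200 camera calls.

TASK

Proof the three spring clips in the rack, working from left to right: draw each one's test tongue straight to the front with a pull of about 8 N, held for a moment, and never load a clip with more than 16 N. A good clip holds its tongue fast; a clip that has lost its spring lets it slide out at about 4 N: draw that tongue right out and set it down on the bench, and put the bad clip into the white parts tray. Leave the good clips in their nests with their tongues home, and the other things where they lie.

Things in the scene. Friction and masses are not known exactly. Their poses are not given: they have to be found in the camera images.
- rack: fixed steel proof rack: plate 88 (x) x 312 (y) x 8 mm, near its front edge an upright fork for each clip, prongs 37 mm above the bench (front face x = -40 mm). Origin: centre of the underside; tongues stick out to -x through the forks' 18 mm slots, 95 mm apart. A clip pulled to -x bears on its fork after 1 mm of play. Ribs round the clips end 14 mm above the bench; a clip lifts straight up
- clip_a: bare steel spring clip in any of the rack's nests, like the other two to the eye, 180 g; 58 (x) x 30 (y) mm. Origin: centre of its underside; mouth at x = -29 mm. Grip it from above across its flat cheeks, 30 mm apart outside, by the round ears (radius 13, centred at x = 10, z = 20 mm). Behind them the thumb tab slopes up to x = 40, z = 45. Tongue lies at z = 14 to 17. Only a pull shows whether its spring is sound
- clip_b: bare steel spring clip in any of the rack's nests, like the other two to the eye, 180 g; 58 (x) x 30 (y) mm. Origin: centre of its underside; mouth at x = -29 mm. Grip it from above across its flat cheeks, 30 mm apart outside, by the round ears (radius 13, centred at x = 10, z = 20 mm). Behind them the thumb tab slopes up to x = 40, z = 45. Tongue lies at z = 14 to 17. Only a pull shows whether its spring is sound
- clip_c: bare steel spring clip in any of the rack's nests, like the other two to the eye, 180 g; 58 (x) x 30 (y) mm. Origin: centre of its underside; mouth at x = -29 mm. Grip it from above across its flat cheeks, 30 mm apart outside, by the round ears (radius 13, centred at x = 10, z = 20 mm). Behind them the thumb tab slopes up to x = 40, z = 45. Tongue lies at z = 14 to 17. Only a pull shows whether its spring is sound
- tongue_1: test tongue in the jaws of the clip in nest 1 (left, +y), 60 g: upright aluminium grip block 22 (x) x 14 (y) x 32 (z) mm with a steel bar 12 x 3 mm running 64 mm along +x from its back, 4.5 mm below the block's centre. Origin: centre of the block, 28 mm over bare bench at the start; home is x = -73 mm in the clip's frame; drawn 40 mm along -x it is free of clip and rack
- tongue_2: test tongue in the jaws of the clip in nest 2 (middle), 60 g: upright aluminium grip block 22 (x) x 14 (y) x 32 (z) mm with a steel bar 12 x 3 mm running 64 mm along +x from its back, 4.5 mm below the block's centre. Origin: centre of the block, 28 mm over bare bench at the start; home is x = -73 mm in the clip's frame; drawn 40 mm along -x it is free of clip and rack
- tongue_3: test tongue in the jaws of the clip in nest 3 (right, -y), 60 g: upright aluminium grip block 22 (x) x 14 (y) x 32 (z) mm with a steel bar 12 x 3 mm running 64 mm along +x from its back, 4.5 mm below the block's centre. Origin: centre of the block, 28 mm over bare bench at the start; home is x = -73 mm in the clip's frame; drawn 40 mm along -x it is free of clip and rack
- nest_1 (a point): nest 1 (left, +y): where the origin of the clip there sits, on the plate's top
- nest_2 (a point): nest 2 (middle): where the origin of the clip there sits, on the plate's top
- nest_3 (a point): nest 3 (right, -y): where the origin of the clip there sits, on the plate's top
- tray: white plastic parts tray with a few offcuts, loose, 85 (x) x 133 (y) mm, 31 mm high, walls 6 mm, inside 74 x 122 mm, floor 2 mm thick. Origin: centre of its underside; its long side is y. A clip fits lengthwise along either axis
- try_square: try square lying flat, 80 x 107 x 18 mm, a bystander; origin at the centre of its underside
- centre_punch: steel centre punch, 113 mm long, 12 mm thick, lying behind the rack, a bystander
- tape_measure: tape measure, 43 x 73 x 62 mm, a bystander; origin at the centre of its underside
Things that resemble listed ones, but are neither listed nor needed, are in the scene too. What is shaped like the clip_b but purple is not meant. What is shaped like the clip_c but purple is not meant.

How it is judged:
By the outcome, as a careful person would: the job done as asked, in the order asked, and still so for the second after the job is handed in, with the robot touching nothing.
It also fails if it takes over 72 s, if anything falls off the work surface, if the arm or the gripper's body presses on something with over 40 N, if the wrist force passes 120 N, or if a joint passes its speed limit or range.

## Working session

There is one attempt and no reset: what is moved stays moved. The work goes in short steps, each a Python script; the robot and the scene stay as the last script left them, time stands still between calls to the robot, and variables do not carry over. Pictures are saved under pics/ and viewed, about 8 in all and at most 12, crops included, and the job is handed in when it is done.

```bash
ls; mkdir -p pics; python3 - <<'E'
from workcell import r
import cv2,numpy as np
for n in("scene","top"):
    p,d=r.capture(n); cv2.imwrite(f"pics/{n}0.png",p[:,:,::-1]); np.save(f"pics/{n}0.npy",d)
    c=r.camera_params(n); print(n,c["camera_matrix"],c["world_from_camera"],[k for k in c])
print(r.get_t(),r.get_tcp_rot(),r.get_ft_force(),r.get_finger_gap())
E
```

```text
pics
scene [[413.43623807   0.         311.85134284]
 [  0.         413.43623807 201.65460618]
 [  0.           0.           1.        ]] [[-9.02191306e-01  2.04918783e-01 -3.79551234e-01  2.05215617e+02]
 [-4.31074753e-01 -3.97724438e-01  8.09931990e-01  8.34137194e+02]
 [ 1.50134765e-02  8.94328555e-01  4.47158844e-01  5.52962206e+02]
 [ 0.00000000e+00  0.00000000e+00  0.00000000e+00  1.00000000e+00]] ['camera_matrix', 'world_from_camera']
top [[391.71491717   0.         321.77110847]
 [  0.         391.71491717 202.84230763]
 [  0.           0.           1.        ]] [[-1.76461078e-02  9.84873400e-01 -1.72374595e-01  4.22028800e+02]
 [-9.99843931e-01 -1.75291564e-02  2.20075314e-03 -4.86532344e+01]
 [-8.54118001e-04  1.72386527e-01  9.85029013e-01  1.18566588e+03]
 [ 0.00000000e+00  0.00000000e+00  0.00000000e+00  1.00000000e+00]] ['camera_matrix', 'world_from_camera']
0.1 [ 1.96590781  0.46179121 -1.9668475 ] [-0.04345196 -0.40579956  0.09156826] 1.0002349722967343
```

View pics/top0.png

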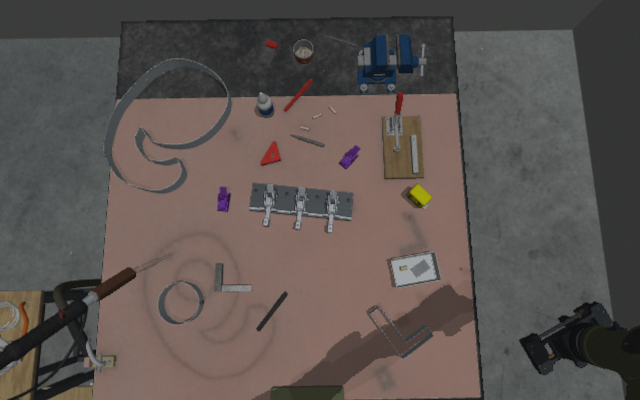

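View pics/scene0.png

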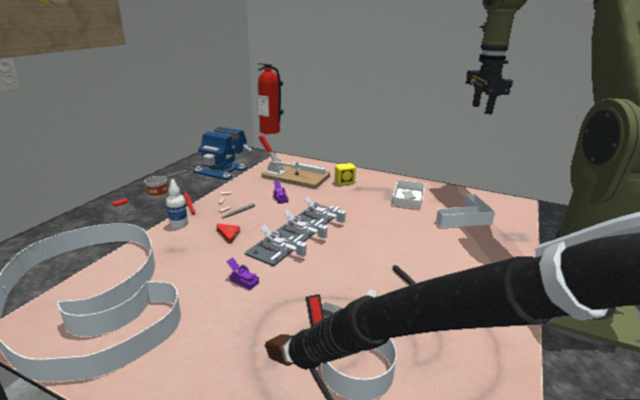

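The top view shows the rack at px (301,202), with clips at about (269,196), (301,200) and (332,205) and tongue blocks at (266,222), (297,226) and (331,226). The tray is at (415,269). The lookalikes are the purple clips at (224,199) and (349,157), and I leave those alone. Next I'll get rough positions from depth, then look from close by.

```bash
cat > h.py <<'E'
from workcell import r
import cv2,numpy as np
from scipy.spatial.transform import Rotation as R
def cloud(n,d,c):
    K=c["camera_matrix"];T=c["world_from_camera"]
    v,u=np.mgrid[:400,:640]
    P=np.stack([(u-K[0,2])/K[0,0]*d,-(v-K[1,2])/K[1,1]*d,-d],-1)
    return P@T[:3,:3].T+T[:3,3]
def ray(px,z,c):
    K=c["camera_matrix"];T=c["world_from_camera"]
    q=np.array([(px[0]-K[0,2])/K[0,0],-(px[1]-K[1,2])/K[1,1],-1.])
    q=T[:3,:3]@q; return T[:3,3]+q*(z-T[2,3])/q[2]
def down(yaw,flip=0):  # tool x down, tool y along world y rotated by yaw
    M=R.from_euler('z',yaw).as_matrix()@np.array([[0,0,1],[0,1,0],[-1,0,0]]).astype(float)
    if flip: M=M@np.diag([1,-1,-1])
    return R.from_matrix(M).as_rotvec()
E
python3 - <<'E'
from h import *
c=r.camera_params("top");d=np.load("pics/top0.npy");P=cloud("top",d,c)
for nm,(u0,v0,u1,v1),z0,z1 in [("rack",(240,175,362,240),4,70),("tray",(380,245,450,292),6,60),("tape",(400,180,440,215),10,90),("blocks",(255,214,345,236),35,70)]:
    Q=P[v0:v1,u0:u1]; m=(Q[...,2]>z0)&(Q[...,2]<z1); q=Q[m]
    print(nm,len(q),cv2.minAreaRect(q[:,:2].astype(np.float32)),np.percentile(q[:,2],[5,50,95]))
    n,l,s,cc=cv2.connectedComponentsWithStats(m.astype(np.uint8))
    if nm=="blocks":
        for i in range(1,n): print(s[i],Q[l==i].mean(0))
print("bench z",np.median(P[230:250,200:400,2]))
M=R.from_rotvec(r.get_tcp_rot()).as_matrix();print(M)
for n in [0,1]: 
  for y in (0,-.08): print(r.solve_ik([600,-10,250],down(y,n)))
T=r.camera_params("wrist")["world_from_camera"]; print(M.T@(T[:3,3]-r.get_position()), M.T@T[:3,:3], r.camera_params("wrist")["camera_matrix"])
E
```

```text
rack 3574 ((618.4019165039062, 14.508804321289062), (373.6282958984375, 198.40773010253906), 88.98436737060547) [ 4.38343167  9.38874148 42.69105829]
tray 533 ((427.17132568359375, -323.60504150390625), (206.10302734375, 131.64324951171875), 87.81472778320312) [ 6.19306467 12.81231829 32.46684023]
tape 370 ((638.98388671875, -340.06842041015625), (64.45346069335938, 41.501949310302734), 43.29088592529297) [20.82772258 60.19601383 64.9916206 ]
blocks 126 ((572.6043090820312, 12.912200927734375), (219.30531311035156, 51.179656982421875), 83.49593353271484) [36.86737834 43.18003183 47.09976604]
[68  0  5  2  9] [587.96814856 -60.82394142  37.07252228]
[80  1  4  2  5] [583.96631275 -94.44174816  36.72524504]
[ 8  4  6  8 39] [569.40346699 115.57159919  43.18971281]
[40  7  6  8 39] [558.43950642  22.04292764  43.16837005]
[72 11  6  7 34] [546.49467059 -71.63876002  43.64355773]
bench z 1.3447653726473163
[[-7.98430468e-04  4.43815028e-01 -8.96118064e-01]
 [ 1.36949627e-03 -8.96117024e-01 -4.43815733e-01]
 [-9.99998743e-01 -1.58158635e-03  1.07684109e-04]]
[ 0.42973771  0.73489849 -0.92805795  1.56110925  0.62382081  1.16506341
  0.94300427]
[ 0.42113405  0.72828036 -0.90755677  1.56155687  0.61021749  1.15614481
  0.87484355]
[-0.04282132  0.59634054 -0.03006072  1.58731198  0.02063258  0.95825024
 -1.65035602]
[-0.05725098  0.59644443 -0.00503069  1.58813079  0.00345666  0.95702613
 -1.71420028]
[-183.42319341    0.67933505  -76.43013214] [[ 3.12275802e-05  2.97814959e-01 -9.54623616e-01]
 [ 9.99999361e-01  1.06910004e-03  3.66240202e-04]
 [ 1.12965996e-03 -9.54623018e-01 -2.97814736e-01]] [[279.6443013    0.         317.63791456]
 [  0.         279.6443013  196.48072829]
 [  0.           0.           1.        ]]
```

```bash
python3 - <<'E'
from h import *
P=cloud("top",np.load("pics/top0.npy"),r.camera_params("top"))
Q=P[235:300,375:455]; m=(Q[...,2]>24)&(Q[...,2]<38); n,l,s,_=cv2.connectedComponentsWithStats(m.astype(np.uint8))
i=1+s[1:,4].argmax(); print("tray",s[i],cv2.minAreaRect(Q[l==i][:,:2].astype(np.float32)))
r.move_to([562,112,160],down(-.122))
print(r.get_t(),r.get_position(),r.get_joint_positions(),r.get_ft_force())
c=r.camera_params("wrist");p,d=r.capture("wrist");cv2.imwrite("pics/w1.png",p[:,:,::-1]);np.save("pics/w1.npy",d);np.save("pics/w1c.npy",c,allow_pickle=True)
E
```

```text
tray [43 16 23 33 70] ((419.0569152832031, -371.3648376464844), (52.8874397277832, 103.19518280029297), 64.19800567626953)
2.6833 [562.31950437 110.58646535 159.86070436] [ 0.17045734  0.77831228 -0.79624241  1.75008618  0.68658376  0.91531668
  0.52432606] [-0.28180893 -0.23260294  0.18678233]
```

View pics/w1.png

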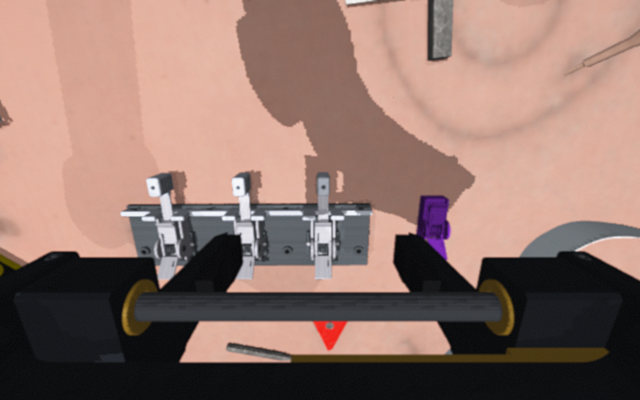

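The view shows blocks at px (160,185), (241,185) and (322,185) with clips behind them, and the purple clip at (433,225). The rack is level in the image, so the yaw estimate holds. Next I'll measure the block tops.

```bash
cat >> h.py <<'E'
def blocks(d,c,boxes,z0=39,z1=49):
    P=cloud("w",d,c);o=[]
    for u0,v0,u1,v1 in boxes:
        Q=P[v0:v1,u0:u1];m=((Q[...,2]>z0)&(Q[...,2]<z1)).astype(np.uint8)
        n,l,s,_=cv2.connectedComponentsWithStats(m)
        if n<2: o.append(None);continue
        k=1+s[1:,4].argmax();q=Q[l==k];ctr,sz,a=cv2.minAreaRect(q[:,:2].astype(np.float32))
        o.append((np.round(ctr,2),np.round(q.mean(0),2),np.round(sz,1),round(a,1)))
    return o
E
python3 - <<'E'
from h import *
c=np.load("pics/w1c.npy",allow_pickle=True).item()
for b in blocks(np.load("pics/w1.npy"),c,[(300,165,345,203),(222,165,262,203),(140,165,185,203)]): print(b)
print(r.get_t(),r.get_position())
r.move_linear([558,116,100]); print(r.get_position()); r.wait(.2);print(r.get_position(),R.from_rotvec(r.get_tcp_rot()).as_matrix())
c=r.camera_params("wrist");p,d=r.capture("wrist");cv2.imwrite("pics/w2.png",p[:,:,::-1]);np.save("pics/w2.npy",d);np.save("pics/w2c.npy",c,allow_pickle=True)
print(r.get_t())
E
```

```text
(array([567.48, 114.77]), array([567.16, 114.72,  42.63]), array([13.6, 21.1]), 83.5)
(array([555.9 ,  20.62]), array([555.52,  21.18,  42.55]), array([13.8, 21.2]), 83.4)
(array([544.65, -73.31]), array([544.54, -72.57,  42.42]), array([14.5, 21.5]), 84.7)
2.7333 [562.29950027 110.71080878 159.8904833 ]
[558.28470083 116.18244043 100.29624472]
[558.80449823 116.27178758 101.0342002 ] [[ 1.90669866e-03  1.22001884e-01  9.92528037e-01]
 [ 6.28310010e-04  9.92529499e-01 -1.22003271e-01]
 [-9.99997985e-01  8.56238774e-04  1.81579966e-03]]
3.5333
```

View pics/w2.png

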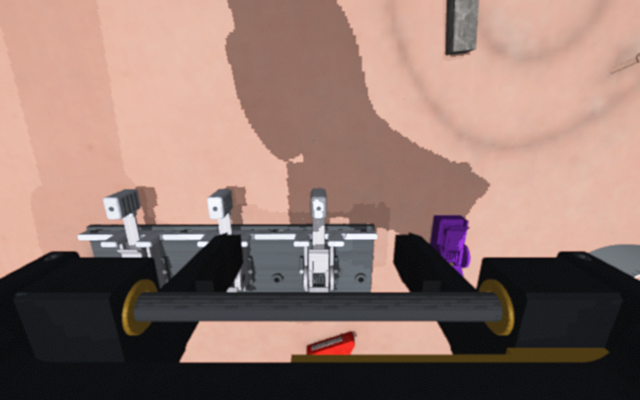

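The middle of block 1 is at px (319,205) and the sizes match. I'll descend around it partly open, then close in steps and centre by force.

```bash
cat >> h.py <<'E'
YAW=-.122; X=np.array([np.cos(YAW),np.sin(YAW),0]); Y=np.array([-X[1],X[0],0])
def F(n=5):
    a=[]
    for _ in range(n): a.append(r.get_ft_force()); r.wait(.01)
    f=np.mean(a,0); return np.array([f@X,f@Y,f[2]])
E
python3 - <<'E'
from h import *
c=np.load("pics/w2c.npy",allow_pickle=True).item()
b=blocks(np.load("pics/w2.npy"),c,[(300,185,340,228)])[0]; print(b)
p=np.array([*b[0],0])
r.gripper_to(.4); print("gap",r.get_finger_gap())
r.move_linear([p[0],p[1],60]); r.wait(.2)
e=r.get_position()-[p[0],p[1],60]; print("err",e)
r.move_linear([p[0],p[1],15],velocity=80); r.wait(.3)
print(r.get_position(),F(),r.get_t())
f0=F()
for g in (.25,.22,.2,.19,.18):
    r.gripper_to(g); f=F()-f0; print(g,round(r.get_finger_gap(),4),f.round(2),r.get_position().round(2),round(r.get_t(),2))
    if np.abs(f).max()>2.5: break
E
```

```text
(array([567.26, 114.55]), array([566.77, 114.57,  42.73]), array([13.1, 21.6]), 82.6)
gap 0.4028964627769321
err [0.36865888 0.46995702 0.89859749]
[567.53378148 114.59232167  15.37220724] [-0.01553223 -0.42866244 -0.46614407] 6.1083
0.25 0.2519 [-0.3  -0.19  0.09] [567.25 114.51  14.98] 6.59
0.22 0.221 [-0.29  0.44  0.36] [567.27 114.56  14.99] 6.88
0.2 0.2047 [ 0.68  0.47 -0.08] [567.28 114.55  14.98] 7.16
0.19 0.1891 [0.19 0.71 0.05] [567.26 114.54  15.  ] 7.42
0.18 0.1759 [-0.1   0.01 -0.13] [567.25 114.57  15.01] 7.67
```

```bash
python3 - <<'E'
from h import *
for g in (.17,.163,.156,.1,0.0):
    r.gripper_to(g); f=F(); print(g,round(r.get_finger_gap(),4),f.round(2),r.get_position().round(2),round(r.get_t(),2))
    if np.abs(f).max()>5: break
E
```

```text
0.17 0.1677 [-0.28 -0.29  0.05] [567.26 114.57  14.99] 7.93
0.163 0.1622 [ 0.17 -0.   -0.34] [567.28 114.57  14.99] 8.19
0.156 0.1577 [-0.18 -0.03  0.09] [567.27 114.56  15.01] 8.45
0.1 0.0966 [ 0.25 -0.09 -0.39] [567.26 114.57  14.99] 8.78
0.0 0.0059 [-0.32 -0.13 -0.07] [567.27 114.52  15.01] 9.13
```

The fingers shut without meeting the block, so I'll look.

```bash
python3 - <<'E'
from h import *
p,d=r.capture("wrist");cv2.imwrite("pics/w3.png",p[:,:,::-1]);np.save("pics/w3.npy",d);np.save("pics/w3c.npy",r.camera_params("wrist"),allow_pickle=True)
p2,d2=r.capture("scene");cv2.imwrite("pics/s3.png",cv2.resize(p2[180:300,220:400,::-1],None,fx=4,fy=4))
P=cloud("w",d,r.camera_params("wrist"));np.set_printoptions(linewidth=200,suppress=True)
K=r.camera_params("wrist");T=np.linalg.inv(K["world_from_camera"])
q=T[:3,:3]@r.get_position()+T[:3,3];print("tcp px",K["camera_matrix"][:2,:2]@[q[0]/-q[2],-q[1]/-q[2]]+K["camera_matrix"][:2,2])
E
```

```text
tcp px [319.1707051  223.70056831]
```

View pics/w3.png

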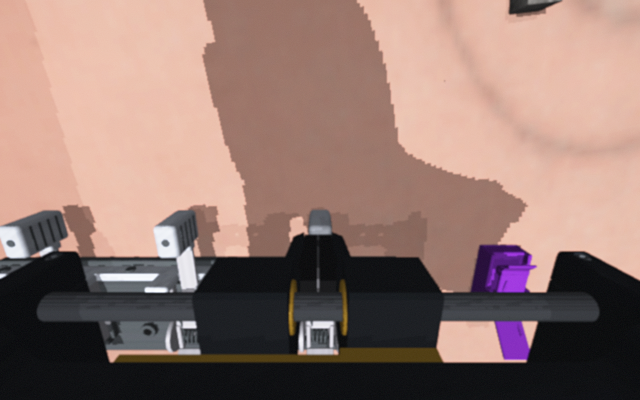

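View pics/s3.png

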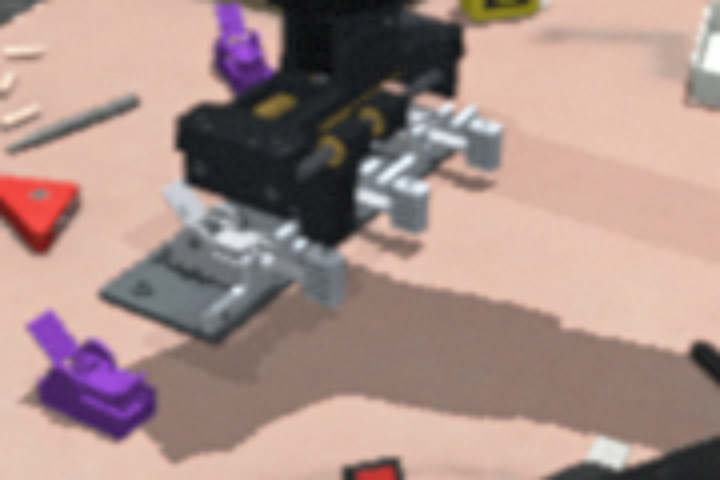

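```bash
python3 - <<'E'
from h import *
c=np.load("pics/w3c.npy",allow_pickle=True).item();d=np.load("pics/w3.npy");P=cloud("w",d,c)
for b in blocks(d,c,[(303,200,335,242),(150,205,200,260)]): print(b)
np.set_printoptions(linewidth=200,suppress=True,precision=0)
for u in (300,308,313,319,325,335):
  print(u); print(np.array([P[v,u] for v in range(206,262,5)]).T)
T=np.linalg.inv(c["world_from_camera"]);K=c["camera_matrix"]
for q in ([567,114.5,43],[558,115,43],[558,115,12]):
  q=T[:3,:3]@q+T[:3,3];print(K[0,2]-K[0,0]*q[0]/q[2],K[1,2]+K[1,1]*q[1]/q[2])
E
```

```text
(array([559.75, 115.84]), array([559.32, 115.67,  42.18]), array([13.5,  6.3]), 83.1)
(array([555.98,  20.85]), array([555.32,  21.74,  42.38]), array([14.4, 22. ]), 82.4)
300
[[557. 561. 565. 569. 573. 578. 555. 555. 555. 555. 556. 557.]
 [101. 101. 100. 100.  99.  98. 105. 105. 106. 106. 106. 106.]
 [  1.   0.   0.   0.   1.   1.  58.  63.  70.  75.  78.  82.]]
308
[[558. 562. 566. 570. 559. 562. 557. 557. 557. 557. 557. 558.]
 [107. 107. 106. 106. 108. 108. 109. 109. 110. 110. 110. 110.]
 [  0.   0.   0.   0.  37.  37.  54.  60.  67.  72.  77.  81.]]
313
[[559. 556. 556. 556. 557. 560. 557. 558. 558. 558. 557. 558.]
 [111. 112. 112. 112. 112. 112. 112. 112. 112. 112. 112. 112.]
 [  1.  17.  28.  35.  42.  43.  55.  60.  66.  72.  78.  81.]]
319
[[560. 557. 557. 557. 557. 560. 558. 558. 558. 558. 559. 563.]
 [115. 116. 116. 116. 115. 115. 115. 115. 115. 115. 115. 115.]
 [ -1.  18.  27.  35.  42.  44.  54.  61.  66.  72.  75.  73.]]
325
[[560. 558. 558. 557. 558. 560. 558. 558. 559. 558. 558. 559.]
 [120. 120. 120. 119. 119. 119. 119. 119. 118. 118. 118. 118.]
 [  0.  17.  26.  36.  42.  44.  55.  61.  66.  72.  78.  81.]]
335
[[561. 565. 569. 573. 576. 581. 557. 557. 558. 558. 559. 559.]
 [127. 127. 127. 126. 126. 125. 124. 124. 124. 123. 123. 123.]
 [  0.  -1.  -0.   0.   1.   0.  59.  64.  69.  74.  77.  82.]]
319.30798026669333 241.23522729426188
318.3251590269948 227.7329605903092
318.20532674953114 210.00356579429697
```

```bash
python3 - <<'E'
from h import *
np.set_printoptions(linewidth=200,suppress=True,precision=0)
c=np.load("pics/w2c.npy",allow_pickle=True).item();d=np.load("pics/w2.npy");P=cloud("w",d,c)
t=np.array([558.8,116.27,101.03])
for u in (400,405,412,420,428,436):
  Q=np.array([P[v,u]-t for v in range(215,290,5)]); print(u);print(np.c_[Q@X,Q@Y,Q[:,2]].T)
E
```

```text
400
[[  33.   39.   45.   51.   -9.   -9.   -8.   -6.   -3.   -1.    2.    4.    7.  114.  122.]
 [  88.   89.   90.   90.   46.   44.   43.   43.   43.   43.   43.   43.   43.   96.   96.]
 [-100. -100. -101. -101.   39.   45.   49.   50.   50.   52.   51.   53.   54. -100. -101.]]
405
[[  33.   39.   45.   50.   -9.   -9.   -9.  -10.   -7.   -5.   -2.    0.    3.    6.    8.]
 [  94.   95.   95.   96.   48.   46.   45.   43.   43.   43.   43.   43.   43.   44.   44.]
 [-100. -101. -101. -100.   38.   45.   50.   56.   58.   58.   58.   59.   59.   60.   60.]]
412
[[  33.   39.   45.   50.  -11.   -9.   -9.  -10.   -9.   -9.   -6.   -4.   -2.    1.    3.]
 [ 102.  102.  103.  103.   51.   51.   49.   46.   45.   44.   44.   44.   44.   44.   44.]
 [-101. -101. -101. -100.   43.   45.   50.   57.   61.   65.   65.   65.   67.   67.   68.]]
420
[[  33.   39.   45.   51.   57.  -11.  -11.  -10.  -10.   -9.   -9.   -9.  -10.   -7.   -6.]
 [ 110.  111.  112.  112.  113.   53.   51.   50.   49.   47.   46.   45.   43.   43.   43.]
 [-101. -101. -101. -100. -102.   48.   55.   58.   61.   66.   70.   74.   79.   79.   80.]]
428
[[  33.   39.   44.   51.   57.   63.  -11.  -11.  -11.  -10.  -10.   -9.   -9.  -10.   -7.]
 [ 119.  120.  120.  121.  122.  123.   56.   53.   52.   51.   49.   48.   46.   45.   45.]
 [-100. -101. -100. -100. -100. -101.   53.   59.   64.   67.   71.   74.   79.   83.   82.]]
436
[[  33.   35.   40.   45.   51.   55.   60.   66.  -11.  -10.  -11.  -10.   -9.  -10.   -7.]
 [ 127.  125.  124.  125.  125.  124.  124.  125.   56.   54.   52.   51.   50.   48.   48.]
 [-100.  -92.  -90.  -89.  -88.  -85.  -84.  -83.   64.   68.   73.   76.   78.   83.   83.]]
```

```bash
python3 - <<'E'
from h import *
np.set_printoptions(linewidth=220,suppress=True,precision=1)
c=np.load("pics/w2c.npy",allow_pickle=True).item();d=np.load("pics/w2.npy");P=cloud("w",d,c)
t=np.array([558.8,116.27,101.03]);Q=P-t;A=np.stack([Q@X,Q@Y,Q[...,2]],-1)
m=(A[...,2]>-60)&(np.abs(A[...,0])<60);
print("lowest of gripper by column"); 
for u in (40,100,200,225,235,238,396,398,400,402,410,440,480,500,520,560,600):
  v=np.where(m[200:,u])[0]
  if len(v): z=A[200:,u,2][v];k=v[z.argmin()]+200;print(u,k,A[k,u], "first row",v[0]+200,A[v[0]+200,u])
c=np.load("pics/w3c.npy",allow_pickle=True).item()
E
```

```text
lowest of gripper by column
40 257 [-34.8 -86.1 107.3] first row 257 [-34.8 -86.1 107.3]
100 257 [-34.2 -68.6 106.3] first row 257 [-34.2 -68.6 106.3]
200 250 [-11.3 -59.4  59.3] first row 250 [-11.3 -59.4  59.3]
225 233 [-11.  -53.4  39. ] first row 233 [-11.  -53.4  39. ]
235 235 [ -9.5 -48.1  38.4] first row 235 [ -9.5 -48.1  38.4]
238 235 [ -9.1 -46.6  37.5] first row 235 [ -9.1 -46.6  37.5]
396 235 [-9.4 43.3 38.6] first row 235 [-9.4 43.3 38.6]
398 235 [-9.7 44.3 39.1] first row 235 [-9.7 44.3 39.1]
400 235 [-9.4 45.6 38.5] first row 235 [-9.4 45.6 38.5]
402 235 [-9.4 46.8 38.5] first row 235 [-9.4 46.8 38.5]
410 233 [-10.6  51.2  38.5] first row 233 [-10.6  51.2  38.5]
440 256 [-10.2  57.7  63.6] first row 255 [-10.9  57.5  63.9]
480 266 [-30.3  50.3 105.4] first row 266 [-30.3  50.3 105.4]
500 257 [-34.3  55.  106.8] first row 257 [-34.3  55.  106.8]
520 258 [-34.2  60.8 107.3] first row 257 [-34.8  60.3 107.8]
560 251 [-34.2  76.7 102.9] first row 251 [-34.2  76.7 102.9]
600 259 [-35.2  82.8 109.7] first row 259 [-35.2  82.8 109.7]
```

The camera depth puts the fingertips 38.5 mm above the reported TCP and the body at about +103 mm. The block's untouched position and the fully shut gripper both agree with that. The reported TCP is therefore about 38.5 mm too far along the tool, so I'll correct z by that and descend with a force guard.

```bash
cat >> h.py <<'E'
DZ=38.5
def lin(p,tipz,v=150): r.move_linear([p[0],p[1],tipz-DZ],velocity=v)
def guarded(p,z0,z1,step=6,v=100,lim=4):
    f0=F()
    for z in np.linspace(z0,z1,int(np.ceil((z0-z1)/step))+1)[1:]:
        lin(p,z,v); f=F(2)-f0
        if np.abs(f).max()>lim: print("contact",z,f); return False
    return True
def close(steps,lim=3):
    f0=F()
    for g in steps:
        r.gripper_to(g); f=F(3)-f0; print(g,round(r.get_finger_gap(),4),f.round(2))
        if np.abs(f).max()>lim: print("HIGH");return False
    return True
E
python3 - <<'E'
from h import *
p=[567.2,114.5]
lin(p,58); r.gripper_to(.4)
print(guarded(p,58,13)); r.wait(.2); print(r.get_position(),F(),r.get_t())
close((.22,.19,.175,.165,.1))
print(r.get_position(),R.from_rotvec(r.get_tcp_rot()).as_matrix()[:,1],F(),r.get_t())
E
```

```text
True
[567.27516978 114.55766636 -25.38702003] [ 0.0732324  -0.04048908 -0.22390142] 12.5667
0.22 0.2212 [ 0.84  0.08 -0.24]
0.19 0.1868 [ 0.25 -0.01  0.05]
0.175 0.1744 [0.01 0.61 0.05]
0.165 0.1668 [ 0.57  0.87 -0.09]
0.1 0.1525 [0.04 0.7  0.07]
[567.1269405  114.56901001 -25.50851568] [1.21604783e-01 9.92578597e-01 6.99522497e-05] [-0.85356654  0.57794208  0.15097123] 14.1167
```

```bash
cat >> h.py <<'E'
def pull(p,tipz,f0):
    p=np.array([p[0],p[1],0.]);s=0;bad=False;log=[]
    while s<8:
        s+=.25; lin(p-s*X,tipz,10); r.wait(.08); f=(F(4)-f0)[0]; a=(p[:2]-r.get_position()[:2])@X[:2]
        log.append((round(s,2),round(a,2),round(f,1)))
        if f>6.8: break
        if s>=5: bad=True; break
    print(log)
    if not bad:
        for k in range(12):           # hold about 8 N
            f=(F(5)-f0)[0]; print(round(f,1),end=' ')
            if f>8.8: s-=.06; lin(p-s*X,tipz,10)
            elif f<7.4: s+=.06; lin(p-s*X,tipz,10)
    print("\nbad" if bad else "\ngood",s,(F()-f0).round(2),r.get_t()); return bad,s
E
python3 - <<'E'
from h import *
p=[567.2,114.5];f0=np.array([.0,0,0])
pull(p,13,f0); print(r.get_finger_gap(),r.get_position())
E
```

```text
[(0.25, np.float64(0.08), np.float64(0.6)), (0.5, np.float64(0.24), np.float64(1.3)), (0.75, np.float64(0.64), np.float64(1.0)), (1.0, np.float64(0.92), np.float64(1.8)), (1.25, np.float64(1.02), np.float64(1.8)), (1.5, np.float64(1.22), np.float64(3.0)), (1.75, np.float64(1.6), np.float64(3.5)), (2.0, np.float64(2.0), np.float64(3.5)), (2.25, np.float64(2.24), np.float64(3.1)), (2.5, np.float64(2.52), np.float64(3.6)), (2.75, np.float64(2.74), np.float64(3.0)), (3.0, np.float64(3.02), np.float64(3.4)), (3.25, np.float64(3.28), np.float64(3.6)), (3.5, np.float64(3.46), np.float64(3.6)), (3.75, np.float64(3.77), np.float64(3.5)), (4.0, np.float64(4.02), np.float64(3.7)), (4.25, np.float64(4.25), np.float64(3.4)), (4.5, np.float64(4.52), np.float64(3.0)), (4.75, np.float64(4.78), np.float64(3.4)), (5.0, np.float64(5.05), np.float64(2.8))]

bad 5.0 [ 3.75 -0.27 -0.27] 21.4917
0.15995564705220683 [562.21731546 115.08289847 -25.50399541]
```

The tongue slides at about 3.5 N, so clip 1 is the bad one. I'll draw the tongue out, set it down, then look at clip 1.

```bash
python3 - <<'E'
from h import *
p=np.array([567.2,114.5,0])
lin(p-25*X,13,60); f=F(3);print(f)
lin(p-72*X,13,100); r.wait(.1); q=p-72*X
f0=F(4);print(f0,r.get_finger_gap())
lin(q,4,60)
for z in (3,2.3,1.6,1.0):
    lin(q,z,30); f=F(3)-f0; print(z,f.round(1))
    if f[2]>2: break
r.gripper_to(.3); lin(q,60,200)
lin(p+45*X,75,250); r.wait(.1)
c=r.camera_params("wrist");im,d=r.capture("wrist");cv2.imwrite("pics/w4.png",im[:,:,::-1]);np.save("pics/w4.npy",d);np.save("pics/w4c.npy",c,allow_pickle=True)
print(r.get_position(),r.get_t())
E
```

```text
[-0.88011689  0.04886686  0.64209035]
[ 0.0134993  -0.35053545 -0.29640257] 0.15381695674648999
3 [-0.2  0.4 -0.1]
2.3 [-0.1 -0.1 -0. ]
1.6 [ 0.1  0.2 -0.1]
1.0 [-0.2 -0.3  2.3]
[609.5251668  109.53776361  35.85443551] 25.7583
```

View pics/w4.png

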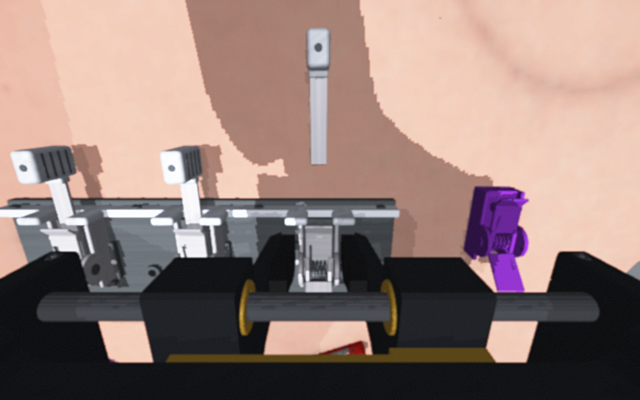

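The tongue stands clear on the bench at px (318,50–160), and clip 1 is at (319,250). I'll pick clip 1 and find the tray by colour in the first top image.

```bash
python3 - <<'E'
from h import *
im=cv2.imread("pics/top0.png");c=r.camera_params("top")
hsv=cv2.cvtColor(im,cv2.COLOR_BGR2HSV);m=((hsv[...,1]<40)&(hsv[...,2]>110)).astype(np.uint8)*255
m[:240]=0;m[300:]=0;m[:,:375]=0;m[:,455:]=0;m=cv2.morphologyEx(m,cv2.MORPH_CLOSE,np.ones((5,5)))
ct=max(cv2.findContours(m,0,1)[0],key=cv2.contourArea);rc=cv2.minAreaRect(ct);print("tray px",rc)
B=np.array([ray(x,31,c) for x in cv2.boxPoints(rc)]);print(B.round(1),B.mean(0),[np.linalg.norm(B[i]-B[i-1]).round(1) for i in range(4)])
p=np.array([567.2,114.5,0]); q=p+82*X
lin(q,75); r.gripper_to(.52)
if guarded(q,75,17,step=10,v=120):
    r.wait(.15);print(F(),r.get_position(),r.get_t())
    if close((.4,.37,.355,.3)): print(r.get_position(),r.get_t())
E
```

```text
tray px ((415.56634521484375, 269.3580627441406), (30.70025062561035, 46.359928131103516), 79.50852966308594)
[[ 455.7 -247.4   31. ]
 [ 477.8 -382.1   31. ]
 [ 390.8 -392.4   31. ]
 [ 369.3 -259.4   31. ]] [ 423.36953448 -320.33926376   31.        ] [np.float64(87.2), np.float64(136.5), np.float64(87.6), np.float64(134.7)]
[ 0.04678338 -0.0742502   0.13684296] [648.76470191 104.59361838 -21.30342442] 28.4667
0.4 0.3983 [ 0.23 -0.19  0.02]
0.37 0.368 [ 0.33 -0.67 -0.27]
0.355 0.357 [ 0.38  0.13 -0.46]
0.3 0.3392 [ 0.7   1.54 -0.55]
[648.71549641 104.86715924 -21.46444038] 29.6667
```

```bash
python3 - <<'E'
from h import *
q=np.array([567.2,114.5,0])+82*X
for yaw in (.163-np.pi/2,.163+np.pi/2):
    print(yaw,r.solve_ik([423,-320,110-DZ],down(yaw)),r.solve_ik([423,-320,12-DZ],down(yaw)))
f0=F();lin(q,30,60);print((F()-f0).round(2));lin(q,110,200);r.wait(.1);print(F(10).round(2),r.get_finger_gap(),r.get_t())
E
```

```text
-1.4077963267948965 [ 8.81074818e-01  8.15355628e-01 -5.39738311e-01  1.94796675e+00
  7.42796999e-01  5.86120190e-01  1.33734822e-03] [ 0.75992333  0.96322231 -0.33385064  1.97648892  0.88890894  0.35386825
 -0.12997174]
1.7337963267948966 [ 0.1960452   0.88137006  0.65010166  1.98358474 -0.9467725   0.61320521
 -1.48314008] [ 1.19821497  1.31365351 -1.25933553  1.95383052  1.43570736  1.19184661
  2.61551206]
[ 0.33 -0.56 -0.9 ]
[ 0.27 -0.02 -2.41] 0.3348576797316513 30.85
```

```bash
python3 - <<'E'
from h import *
r.move_to([424.1,-324.8,110-DZ],down(.163-np.pi/2)); r.wait(.15)
print(r.get_position(),r.get_finger_gap(),r.get_t())
c=r.camera_params("wrist");im,d=r.capture("wrist");cv2.imwrite("pics/w5.png",im[:,:,::-1]);np.save("pics/w5.npy",d);np.save("pics/w5c.npy",c,allow_pickle=True)
E
```

```text
[ 425.21563348 -323.81459175   71.5405316 ] 0.3357322113133811 32.7667
```

View pics/w5.png

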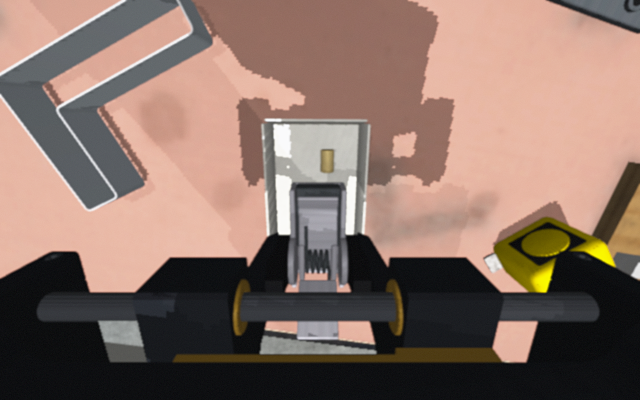

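The clip is held, and the tray's rim runs from px (264,122) to (369,122), aligned with the tool. I'll check the rim points, then lower and release.

```bash
python3 - <<'E'
from h import *
c=np.load("pics/w5c.npy",allow_pickle=True).item()
a,b=ray((264,121),31,c),ray((369.5,121),31,c);mid=(a+b)/2;u=np.array([.162,-.987,0])
ctr=mid+66.5*u; print(a,b,np.linalg.norm(a-b),"centre",ctr)
t=np.array([ctr[0],ctr[1],0])+5*u
lin(t,110); lin(t,25,150);r.wait(.1); f0=F();print(f0,r.get_position())
for z in np.arange(22,8,-1.5):
    lin(t,z,40); f=F(2)-f0
    if np.abs(f).max()>1.5: break
print(z,f.round(2))
r.gripper_to(.46); print(F()-f0); lin(t,110,200); r.wait(.1)
im,d=r.capture("wrist");cv2.imwrite("pics/w6.png",im[:,:,::-1]);print(r.get_t())
p=np.array([567.2,114.5,0])-95*Y
r.move_to([p[0],p[1],75-DZ],down(YAW));r.wait(.1)
c=r.camera_params("wrist");im,d=r.capture("wrist");print(r.get_t(),r.get_position(),r.get_joint_positions(),blocks(d,c,[(280,140,360,260),(120,140,240,260)]))
cv2.imwrite("pics/w7.png",im[:,:,::-1]);np.save("pics/w7.npy",d);np.save("pics/w7c.npy",c,allow_pickle=True)
a,b=[cv2.imread(f"pics/w{k}.png")[80:330] for k in(6,7)];cv2.imwrite("pics/c67.png",np.vstack([a,b]))
E
```

```text
[ 372.65099935 -263.95701262   31.        ] [ 453.20339538 -250.63260303   31.        ] 81.64697420371652 centre [ 423.70019737 -322.93030782   31.        ]
[ 0.30662305  0.18358405 -1.9803717 ] [ 425.2274676  -328.31443615  -12.50164051]
10.0 [-1.26  1.11  9.23]
[-0.28322987 -0.12019879  2.05586629]
37.5333
39.075 [555.67062972  18.15195688  36.476973  ] [ 0.26365991  0.92927717 -0.66611826  1.8816216   0.9209534   0.67279886
  0.46990465] [(array([555.91,  20.41]), array([555.16,  20.28,  42.59]), array([13.8, 21.9]), 82.5), (array([544.75, -73.55]), array([544.07, -72.68,  42.44]), array([14.2, 22. ]), 83.9)]
```

View pics/c67.png

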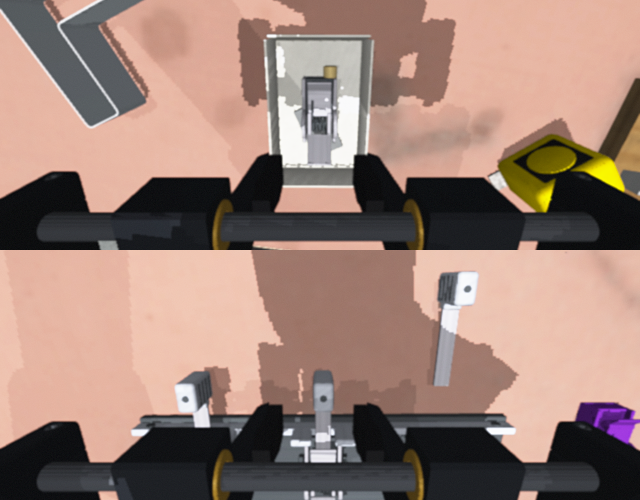

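Clip 1 lies in the tray at crop px (320,120), and tongue 2 is directly ahead at (322,390). Now I'll proof clip 2.

```bash
cat >> h.py <<'E'
def proof(p):
    p=np.array([p[0],p[1],0.])
    lin(p,58); r.gripper_to(.3)
    if not guarded(p,58,13,step=12): return
    r.wait(.1); f0=F(); 
    if not close((.18,.167,.1)): return
    bad,s=pull(p,13,f0)
    if bad: return
    lin(p-.3*X,13,10); r.wait(.2); print("relaxed",(F()-f0).round(2),r.get_finger_gap(),r.get_position().round(2))
    return f0
E
python3 - <<'E'
from h import *
proof([555.8,20.35]); print(r.get_t())
E
```

```text
0.18 0.1804 [ 0.19  0.68 -0.26]
0.167 0.1673 [0.22 1.08 0.3 ]
0.1 0.1533 [0.21 1.1  0.4 ]
[(0.25, np.float64(-0.02), np.float64(1.0)), (0.5, np.float64(0.33), np.float64(1.5)), (0.75, np.float64(0.67), np.float64(1.5)), (1.0, np.float64(1.0), np.float64(2.1)), (1.25, np.float64(0.98), np.float64(3.3)), (1.5, np.float64(1.02), np.float64(4.2)), (1.75, np.float64(1.03), np.float64(5.4)), (2.0, np.float64(1.01), np.float64(5.8)), (2.25, np.float64(1.0), np.float64(6.2)), (2.5, np.float64(1.01), np.float64(6.5)), (2.75, np.float64(0.98), np.float64(7.3))]
7.2 7.8 7.1 7.6 7.2 7.6 7.7 7.7 7.7 7.8 7.8 7.7 
good 2.93 [ 7.74 -0.2  -3.62] 47.3083
relaxed [-0.29 -0.24  1.96] 0.15552356358162703 [554.75  20.41 -25.54]
47.9667
```

Clip 2 holds at 7.7 N with no slip beyond the 1 mm play. I'll ease it home, release it, and go on to clip 3.

```bash
python3 - <<'E'
from h import *
p=np.array([555.8,20.35,0])
lin(p,13,10);r.wait(.25);print(F(),r.get_position(),r.get_t())
r.gripper_to(.3); lin(p,62,200)
p3=np.array([544.65,-73.5,0]); lin(p3,62,250); r.wait(.1); print(r.get_t(),r.get_position())
proof(p3)
lin(p3,13,10);r.wait(.25);print(F(),r.get_position(),r.get_t())
E
```

```text
[-4.23997086 -0.40260966  3.83229142] [554.91707967  20.31563204 -25.63095152] 48.5083
49.9167 [544.52757482 -72.01331245  23.09771078]
0.18 0.1772 [0.56 0.33 0.18]
0.167 0.1698 [0.01 0.59 0.21]
0.1 0.1604 [-0.15  0.86  0.47]
[(0.25, np.float64(0.01), np.float64(0.6)), (0.5, np.float64(0.31), np.float64(1.6)), (0.75, np.float64(0.64), np.float64(1.5)), (1.0, np.float64(0.93), np.float64(1.9)), (1.25, np.float64(1.04), np.float64(2.5)), (1.5, np.float64(1.05), np.float64(4.1)), (1.75, np.float64(1.06), np.float64(5.5)), (2.0, np.float64(1.01), np.float64(5.9)), (2.25, np.float64(1.03), np.float64(5.9)), (2.5, np.float64(1.01), np.float64(6.8))]
6.8 7.2 6.8 6.9 7.3 7.4 7.8 7.5 7.4 7.9 7.7 7.6 
good 2.9200000000000004 [ 7.86 -1.46 -3.79] 58.575
relaxed [ 0.15 -0.94  1.69] 0.15507609544202713 [543.54 -73.49 -25.54]
[-4.06921312 -0.11756842  4.09806514] [543.65137835 -73.49016737 -25.64184692] 59.7667
```

```bash
python3 - <<'E'
from h import *
p=np.array([544.65,-73.5,0])
r.gripper_to(.3); lin(p,13+20,100); lin(p+45*Y,110,250); r.wait(.1)
c=r.camera_params("wrist");im,d=r.capture("wrist");cv2.imwrite("pics/w8.png",im[:,:,::-1])
P=cloud("w",d,c);m=((P[...,2]>39)&(P[...,2]<49)&(P[...,0]<572)&(P[...,0]>525)).astype(np.uint8)
n,l,s,_=cv2.connectedComponentsWithStats(m)
for k in range(1,n):
    if s[k,4]>60: q=P[l==k];print(s[k],cv2.minAreaRect(q[:,:2].astype(np.float32)))
im,d=r.capture("top");cv2.imwrite("pics/t8.png",cv2.resize(im[170:300,200:460,::-1],None,fx=3,fy=3));print(r.get_t(),F())
E
```

```text
[255 197  19  27 449] ((543.8278198242188, -74.68049621582031), (14.099596977233887, 22.184188842773438), 84.3038101196289)
[372 197  19  26 448] ((555.0218505859375, 18.93893051147461), (14.06769847869873, 21.632646560668945), 83.4648208618164)
61.2167 [ 0.18605055 -0.22733844 -0.09467682]
```

View pics/w8.png

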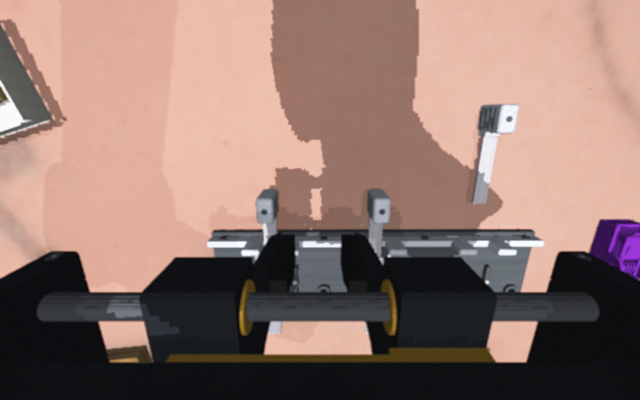

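View pics/t8.png

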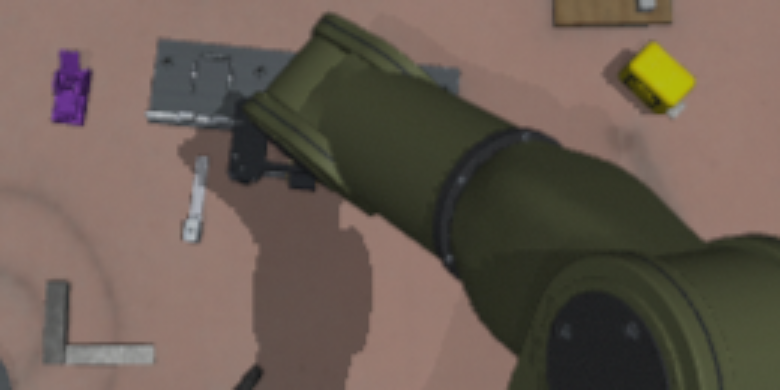

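The last views show both good tongues home within about 1 mm, at px (267,207) and (378,207). Tongue 1 lies on the bench at (497,120–200), nest 1 is empty, and the gripper touches nothing.

```bash
python3 -c "
from workcell import r
r.finish_job()"
```

```text
the job is handed in; nothing more can be done
```

The job is handed in at about 61 s of the 72 s allowed. The clip in nest 1 was bad, and the clips in nests 2 and 3 are good.

- **Nest 1 (left):** its tongue slid out at about 3.5 N. I drew it right out and set it on the bench, and put the clip in the white tray.
- **Nests 2 and 3:** both held about 7.7 N for over half a second, moving only the 1 mm of fork play. I eased both tongues back and released them.

**Last checks**
- The two good tongues read within about 1 to 2 mm of where they started, which is the fork play plus camera error.
- The bad clip was seen in the tray just after I released it. The arm hid most of the tray in the final pictures, so I did not see it there again at the end.
- The try square, the tape measure and the left purple clip were in view at the end and looked undisturbed. The other bystanders were hidden by the arm or out of the picture.

**What disagreed**
- **TCP offset:** the fingertips were about 38.5 mm short of the reported TCP, so my first grasp closed on air above block 1 and touched nothing. I corrected the heights by that amount. The tongue then met the bench exactly where expected.
- **Tray contact:** setting the clip down peaked at about 9 N.
- **Easing back:** clips 2 and 3 saw a push of about 4 N to the rear just before release. Every force I read stayed below the 16 N limit.

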